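# Wet the release brush at the plunger can and coat the mould

### The job

Coat the open plaster mould with release agent: take the brush from its wire rest, press its bristles down in the metal pan of the red plunger can until the pan is all the way down, and lift the brush out again so that the pan springs back up. Then draw the bristles along the floor of the mould's cavity in one pass, from the closed end out to the notch, and lay the brush back across both wires of its rest the way it lay. Do not shift the mould, the can or the other things on the table.

Things in the scene. Friction and masses are not known exactly. Their poses are not given: they have to be found in the camera images.
- brush: flat brush, pale wood handle with blue end, steel ferrule, dark bristles; 200 mm long, 82 g. Origin: underside, mid-length; x towards the bristles, z up as it lies. Handle x -100 to 20 mm, 24 wide (20 from x = 0), 14 thick; ferrule x 17 to 51 mm, 26 wide, 14 thick; bristles x 50 to 100 mm, 24 wide, 9 thick. Balances near x = 0. Lies level across both wires of the rest, bristles sticking out
- brush_grip (a point): point in the middle of the brush's handle where it is best taken: 25 mm from the origin towards the handle end, half way through the thickness; 125 mm from the bristle tips. At the start it is between the two wires of the rest, with free room beside and below it. The handle is sturdy: hold it firmly (about 100 N), so that it does not turn in the fingers
- bristle_tip (a point): middle of the tips of the bristles, on the brush's centre line; moves as they bend. The bristles are springy: they bend up or down about a line across the brush at its x = 50 mm, half way through its thickness, by up to 0.7 rad, with 0.4 N m per rad (about 1.5 N for 6 mm at the tip when the brush slopes at 35 degrees)
- rest: bent-wire brush rest, fixed, 104 x 112 mm. Origin: centre of its foot. Two cross wires, 8 mm thick, run along its y at x = -48 and +48 mm, tops 45 mm above the table, 84 mm of free length each, with upturned horns at both ends, 70 mm high. The brush lies across both wires along the rest's x, bristles to +x, its grip point within 13 mm of the middle at the start
- can: red plunger can, round, 118 mm in diameter, loose, 1.7 kg; its red body is 84 mm high. Origin: centre of its foot, z up
- can_top (a point): point on the can's axis, 93 mm above its foot: where the pan's floor stands when the pan is up (does not move with the pan)
- pan_center (a point): middle of the upper face of the pan's floor; goes down with the pan. The pan is a bright steel dish, open above: 94 mm in diameter over its rim, 88 mm inside the rim, flat floor 60 mm in diameter, rim 10 mm above the floor
- pan (a joint): how far the pan is pressed down, in m: 0 = up, 0.014 = all the way down. A spring holds it up: it starts to give at about 0.4 N and is all the way down at about 1.8 N
- mould: cream plaster mould, loose, 170 x 96 x 40 mm, 1.3 kg. Origin: centre of its underside; x along it to the cavity's closed end. Cavity 12 mm deep; flat floor 28 mm above the table, 54 mm wide (walls slope, 60 mm apart at half depth), from the closed end's wall at x = 63 mm to x = -65 mm, then on through an open notch, 39 mm wide, to the end face at x = -85 mm. Four 5 mm domes on the side walls
- cavity_start (a point): point on the middle line of the cavity floor, 18 mm from the closed end's wall (mould x = 45 mm)
- cavity_mid (a point): point on the middle line of the cavity floor at mould x = -5 mm
- cavity_notch (a point): point on the floor in the middle of the notch, mould x = -70 mm
- sanding_block: brown sanding block, 66 x 110 x 31 mm, a bystander; origin: centre of its underside
- test_tile: small pink plaster test tile, 38 x 48 x 13 mm, a bystander; origin: centre of its underside
- wedge: small hardwood wedge, 32 x 90 x 22 mm, a bystander; origin: centre of its underside

How it is judged:
By the outcome, as a careful person would: the job done as asked, in the order asked, and still so for the second after the job is handed in, with the robot touching nothing.
It also fails if it takes over 50 s, if anything falls off the work surface, if the arm or the gripper's body presses on something with over 40 N, if the wrist force passes 120 N, or if a joint passes its speed limit or range.

### The arm

A 6-joint arm with a two-finger parallel gripper is mounted at the origin on a cart in front of the work surface, level with it; the furniture and walls round the work are solid. World frame = base frame: x ahead of the robot, y to its left, z up, the work surface at z = 0. Lengths are in m, angles in degrees, forces in N, time in s.
With the tool pointing down it reaches from about 0.3 to 0.75 m from the base axis. Payload 8.5 kg.
Tool frame: the origin (TCP) lies at the very end of the fingers, on their centre line; the grasp point (between the pads) lies 19 mm behind it; z points along the fingers, y is the line along which they close (so a half turn about z gives the same grasp; the last joint's range is limited). The gripper opens to 85 mm and grips with 20 to 120 N. Pads are 22 mm wide; open, the fingers measure 114 mm over their backs; the gripper's body (76 mm by 85 mm) begins 54 mm behind the grasp point. The pads swing forward as they close: fully open they stand 13 mm farther back than shut.
Start: joints at [55.674, 21.807, 74.336, -0, 83.858, -12.336], TCP at [0.206, 0.51, 0.231] pointing down, gripper open.
Joint ranges: [-178.18, 178.18], [-50.72, 133.34], [12.68, 142.11], [-81.47, 261.47], [9.98, 163.14], [-165.26, 165.26]. Speed limits (degrees/s): [136.94, 136.94, 180, 180, 180, 180].

### API

Orientations are given as a 3x3 rotation matrix whose columns are the frame's x, y, z axes.
In Python, from rig import observe, cams, ticket gives the robot as it stands.
- The arm moves only by the tool move_arm, never from a script. Its arguments are lists of equal length, an entry for each row: "jaw": the finger opening in cm, from 0 to 8.54; "dp": the shift along the tool's x, y, z in cm, a list of three; "turn": the turn, a rotation vector about the tool's x, y, z in rad, a list of three. In form: {"jaw": [jaw, ...], "dp": [[tx, ty, tz], ...], "turn": [[wx, wy, wz], ...]}. A call has 1 to 12 rows; each row shifts and turns the commanded pose from where the row before left it, along the tool's axes as they then stand; what a row does not reach is not made up. A row lasts 1/12 s, in which the tool goes at most 41.7 mm and 7.16 degrees, less where a joint would pass 70% of its speed; a pose out of reach is approached as far as the arm can. A call is refused whole if a number of a shift passes 4.17 or a number of a turn 0.125, either way. A call with a gripper value outside its range is refused whole. The fingers move at their own pace and stop on an object; "force" is the grip in N (left out, the last holds). Time passes only in rows, so rows that do not move let the fingers close. It gives the time, the measured TCP pose, the force, the opening and the grip force at its end, in the units of the state.
- observe(): the state, without advancing time (a new reading comes with each control period).
- cams.get_image(name): name is "scene" or "top" or "wrist"; returns (picture, depth): 420x560x3 uint8, red, green, blue; 420x560 float32, m along the optical axis (not along the pixel's ray), 0 where there is no reading.
- cams.calibration(name): a dict with "vertical_fov" (degrees; the focal length in pixels is half the picture's height over the tangent of half this angle, whatever the lens; pixels are square), "cx", "cy" (the principal point, pixels), "view" (4x4, takes a point from world to camera coordinates); the wrist camera has in their place "tool_from_camera" (4x4, takes a point from camera to tool coordinates, whose origin is the TCP and whose axes are the flange's). Camera axes: x right, y up, looking along -z (the intrinsics and any distortion apply to the point x, -y, -z); pixel columns grow to the right and rows downward; lengths in m; the calibration is good to about 2 mm. A picture is of the moment at which its call begins: read the wrist's pose just before it. calibration takes no time and is no camera call.
- ticket.close_job(): hands the job in; it is judged then, once.
Trained networks look in the newest picture that a camera, given by its name, has taken for a name from the list of things; names that differ only in an ending like _2 or _b are one class to them, and where a whole thing is asked for, a point or a joint stands for the part that bears it (a point fixed in the world has none). Each returns a list of dicts, best first, with "p" (0 to 1); they miss things now and then, are a little off and sometimes report something else, mostly with a low value. They report only what shows in the picture. A call takes as long as a camera call.
- cams.spot_in(camera, query): "box" ([centre column, centre row, width, height] as shares, 0 to 1, of the picture: columns of its width, rows of its height, round what is visible of it).
- cams.outline_of(camera, query): "mask" (420x560 bool, what is visible of it) and "box" ([centre column, centre row, width, height] as shares, 0 to 1, of the picture: columns of its width, rows of its height, round what is visible of it).
- cams.mark_of(camera, query): "location" ([column, row] as shares, 0 to 1, of the picture: columns of its width, rows of its height: a listed point, or the origin of a listed thing).
The state is a dict: "time_s": time; "q": joint angles; "qvel": joint speeds; "joint_efforts": joint torques, N m; "position": TCP position; "tool_rot": TCP orientation; "ft_force": force on the tool from outside, world axes, zero at the start; "wrist_torque": the same for the moment, N m; "grip_width": finger opening in m; "gripper_force": force on a finger pad.
Only numpy, scipy, OpenCV 4.12 (cv2) and the standard library are available. Lean on these libraries where they do the work, as an engineer would, in place of code of your own. Each camera call takes 0.05 s, during which the arm holds its last target. There are 200 camera calls.

## Working session

There is one attempt and no reset: what is moved stays moved. The work goes in short steps, Python scripts to look and compute and a tool call to move; the robot and the scene stay as the last step left them, time stands still between calls to the robot, and variables do not carry over. Pictures are saved under pics/ and viewed, at most 10 in all, crops included, and the job is handed in when it is done.

Besides the shell and the picture viewer there is one more tool, called after "Emit:" as a command line: name --argument value ..., lists and objects as JSON in quotes. move_arm: Moves the arm, as the interface text tells. Its arguments: {"type":"object","properties":{"jaw":{"type":"array","items":{"type":"number"}},"dp":{"type":"array","items":{"type":"array","items":{"type":"number"}}},"turn":{"type":"array","items":{"type":"array","items":{"type":"number"}}},"force":{"type":"number"}},"required":["jaw","dp","turn"]}

```bash
ls; mkdir -p pics; python3 - <<'E'
from rig import observe,cams
import cv2,numpy as np
s=observe();print(s['time_s'],s['position'],np.round(s['tool_rot'],3).tolist(),s['grip_width'])
for n in ('scene','top'):
    im,d=cams.get_image(n);cv2.imwrite(f'pics/{n}0.png',im[:,:,::-1]);c=cams.calibration(n);print(n,c)
    np.save(f'{n}_d.npy',d)
    for q in ['brush','brush_grip','bristle_tip','rest','can','can_top','pan_center','mould','cavity_start','cavity_mid','cavity_notch','sanding_block','test_tile','wedge']:
        r=cams.mark_of(n,q)[:2];print(q,[(np.round(np.array(a['location'])*[560,420],1).tolist(),round(a['p'],2)) for a in r])
E
```

```text
pics
0.0 [0.20576001 0.50973154 0.23071037] [[-0.927, 0.374, -0.001], [0.374, 0.927, -0.001], [0.0, -0.001, -1.0]] 0.085290245324193
scene {'vertical_fov': 49.01367300109224, 'cx': 275.4210341387775, 'cy': 210.53527205983474, 'view': array([[ 0.78436154, -0.619953  ,  0.02086271, -0.23202381],
       [ 0.27540753,  0.37818642,  0.88381317, -0.31411766],
       [-0.55581262, -0.68748331,  0.46737461, -0.5629887 ],
       [ 0.        ,  0.        ,  0.        ,  1.        ]])}
brush [([218.9, 214.5], 0.78), ([359.0, 282.2], 0.54)]
brush_grip [([224.7, 215.8], 0.89)]
bristle_tip [([194.4, 197.9], 0.51)]
rest [([231.1, 239.9], 0.55)]
can [([317.8, 236.3], 0.97)]
can_top [([319.8, 201.0], 0.56)]
pan_center [([319.5, 203.3], 0.73)]
mould [([360.7, 291.4], 0.77), ([194.8, 291.3], 0.74)]
cavity_start [([382.9, 284.6], 0.77)]
cavity_mid []
cavity_notch [([323.7, 271.2], 0.66)]
sanding_block [([196.4, 289.3], 0.6), ([318.6, 203.9], 0.31)]
test_tile [([288.8, 255.3], 0.81)]
wedge [([231.9, 204.5], 0.49)]
top {'vertical_fov': 53.038785254555705, 'cx': 276.05147121264923, 'cy': 209.08833825584557, 'view': array([[ 0.02773927, -0.99875379,  0.04148976,  0.21010335],
       [ 0.99748668,  0.03036351,  0.06401866, -0.46261295],
       [-0.06519866,  0.03960965,  0.99708586, -0.94914426],
       [ 0.        ,  0.        ,  0.        ,  1.        ]])}
brush [([206.9, 215.9], 0.9), ([335.3, 196.6], 0.64)]
brush_grip [([216.9, 219.0], 0.82), ([378.7, 172.2], 0.63)]
bristle_tip [([278.6, 138.2], 0.25)]
rest []
can [([277.6, 145.5], 0.61)]
can_top [([279.4, 136.6], 0.61)]
pan_center [([276.6, 142.6], 0.77)]
mould [([357.2, 187.5], 0.92), ([271.6, 284.5], 0.67)]
cavity_start [([379.2, 173.1], 0.71)]
cavity_mid [([361.0, 183.4], 0.96)]
cavity_notch [([336.1, 199.4], 0.8), ([284.9, 187.6], 0.42)]
sanding_block [([270.3, 282.7], 0.77)]
test_tile [([285.2, 186.8], 0.75)]
wedge [([161.0, 171.1], 0.64)]
```

View pics/top0.png

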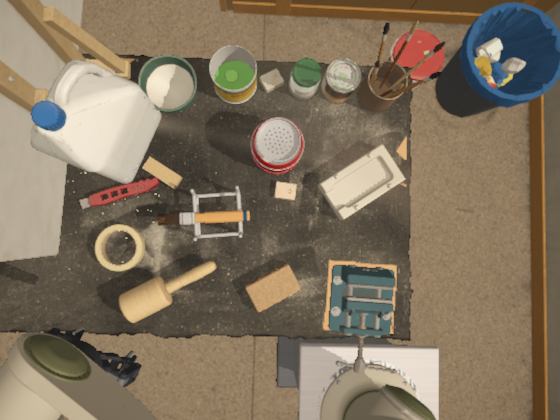

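View pics/scene0.png

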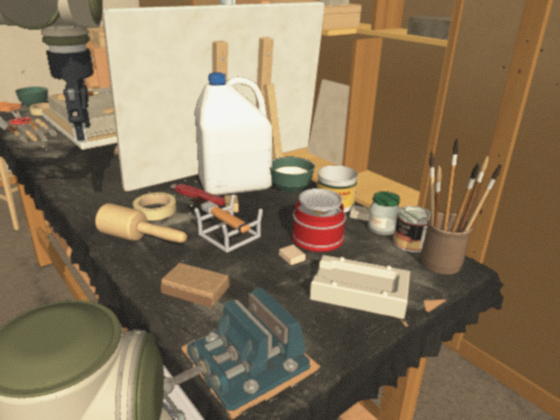

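```bash
cat > h.py <<'E'
import numpy as np,cv2
from rig import observe,cams
def K(n):
    c=cams.calibration(n);return c,210/np.tan(np.radians(c['vertical_fov']/2))
def ray(n,uv,T=None):
    c,f=K(n);uv=np.atleast_2d(uv).astype(float)
    d=np.c_[(uv[:,0]-c['cx'])/f,-(uv[:,1]-c['cy'])/f,-np.ones(len(uv))]
    M=np.linalg.inv(c['view']) if T is None else T
    return M[:3,3],d@M[:3,:3].T
def atz(n,uv,z,T=None):
    o,d=ray(n,uv,T);return o+d*((z-o[2])/d[:,2])[:,None]
def atd(n,uv,dep,T=None):
    o,d=ray(n,uv,T);uv=np.atleast_2d(uv);return o+d*np.array([dep[int(round(v)),int(round(u))] for u,v in uv])[:,None]
def wristT():
    s=observe();T=np.eye(4);T[:3,:3]=s['tool_rot'];T[:3,3]=s['position'];return T@np.array(cams.calibration('wrist')['tool_from_camera'])
E
python3 - <<'E'
from h import *
d=np.load('top_d.npy');im=cv2.imread('pics/top0.png')
pts={'table':[(240,255),0],'grip':[(216.9,217.5),.052],'tip':[(160,219),.05],'blueend':[(249,215),.052],'can_top':[(278,141),.093],'start':[(379.2,173.1),.028],'mid':[(361,183.4),.028],'notch':[(336.1,199.4),.028],'tile':[(285,187),.013],'block':[(272,286),.031]}
for k,(uv,z) in pts.items(): print(k,np.round(atz('top',uv,z),3),np.round(atd('top',uv,d),3))
cv2.imwrite('pics/c1.png',np.hstack([cv2.resize(im[170:260,150:260],None,fx=3.6,fy=3.6,interpolation=2)[:330],cv2.resize(im[130:230,310:420],None,fx=3.3,fy=3.3,interpolation=2)[:324].copy() if 0 else cv2.resize(im[130:222,310:420],(400,330),interpolation=2)])[:, :796] if 0 else np.hstack([cv2.resize(im[170:260,150:260],(398,326),interpolation=2),cv2.resize(im[140:230,310:420],(398,326),interpolation=2)]))
E
```

```text
table [[0.35  0.302 0.   ]] [[ 0.349  0.303 -0.004]]
grip [[0.431 0.353 0.052]] [[0.431 0.352 0.058]]
tip [[0.425 0.475 0.05 ]] [[0.425 0.475 0.052]]
blueend [[0.439 0.284 0.052]] [[0.439 0.284 0.055]]
can_top [[0.595 0.227 0.093]] [[0.594 0.227 0.095]]
start [[ 0.544 -0.008  0.028]] [[ 0.544 -0.008  0.028]]
mid [[0.519 0.033 0.028]] [[0.52  0.033 0.027]]
notch [[0.481 0.089 0.028]] [[0.481 0.089 0.025]]
tile [[0.507 0.205 0.013]] [[0.507 0.205 0.013]]
block [[0.285 0.229 0.031]] [[0.285 0.229 0.031]]
```

View pics/c1.png

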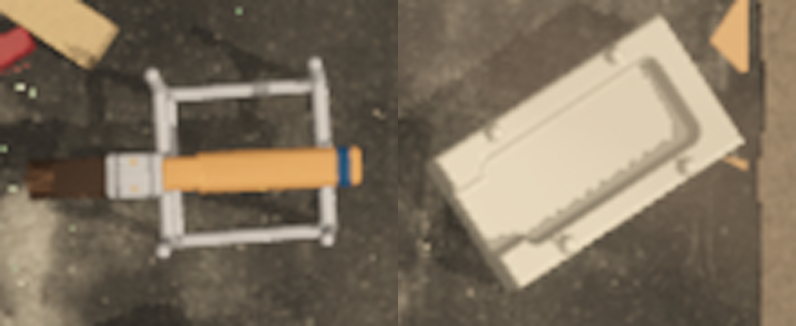

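```bash
cat > plan.py <<'E'
from h import *
from scipy.spatial.transform import Rotation as R
import json
def tool(heading,pitch=0):
    "tool with x=-b; b brush dir at heading, tipped down by pitch"
    h,p=np.radians([heading,pitch]);b0=np.array([np.cos(h),np.sin(h),0]);up=np.array([0,0,1.])
    b=np.cos(p)*b0-np.sin(p)*up; z=-np.cos(p)*up-np.sin(p)*b0
    return np.c_[-b,np.cross(z,-b),z]
def rows(start,goals,jaw,vmax=3.5,wmax=.11):
    "start (p,R); goals list of (p,R,n or None). prints calls"
    p,Q=np.array(start[0],float),np.array(start[1]);out=[]
    for g in goals:
        gp,gR=np.array(g[0]),g[1]
        rv=R.from_matrix(Q.T@gR).as_rotvec();d=np.linalg.norm(gp-p)*100
        n=int(max(np.ceil(d/(g[2] if len(g)>2 else vmax)),np.ceil(np.linalg.norm(rv)/wmax),1))
        p0,Q0=p.copy(),Q.copy()
        for i in range(1,n+1):
            tp=p0+(gp-p0)*i/n;tR=Q0@R.from_rotvec(rv*i/n).as_matrix()
            dp=np.round(Q.T@(tp-p)*100,2);w=np.round(R.from_matrix(Q.T@tR).as_rotvec(),3)
            p=p+Q@dp/100;Q=Q@R.from_rotvec(w).as_matrix();out.append((dp.tolist(),w.tolist()))
    print(len(out),'rows; end',np.round(p,4))
    for k in range(0,len(out),12):
        o=out[k:k+12];print(json.dumps({"jaw":[jaw]*len(o),"dp":[a for a,_ in o],"turn":[b for _,b in o]}))
    return p,Q
def now():
    s=observe();return s['position'],np.array(s['tool_rot'])
E
python3 - <<'E'
from plan import *
print(cams.calibration('wrist'))
print(atz('scene',[(224.7,215.8)],.052))
rows(now(),[([.433,.352,.22],tool(94.2))],8.5)
E
```

```text
{'vertical_fov': 68.18228326378879, 'cx': 281.55700176933505, 'cy': 207.5864196109268, 'tool_from_camera': array([[ 1.12203334e-04,  9.58335343e-01,  2.85645511e-01,
         7.21198581e-02],
       [ 9.99999979e-01, -5.89907066e-05, -1.94893496e-04,
        -8.55821711e-04],
       [-1.69922895e-04,  2.85645527e-01, -9.58335330e-01,
        -1.42536780e-01],
       [ 0.00000000e+00,  0.00000000e+00,  0.00000000e+00,
         1.00000000e+00]])}
[[0.43531512 0.36096607 0.052     ]]
19 rows; end [0.433 0.352 0.22 ]
{"jaw": [8.5, 8.5, 8.5, 8.5, 8.5, 8.5, 8.5, 8.5, 8.5, 8.5, 8.5, 8.5], "dp": [[-1.42, -0.32, 0.06], [-1.38, -0.48, 0.06], [-1.32, -0.61, 0.06], [-1.24, -0.76, 0.06], [-1.16, -0.88, 0.06], [-1.06, -1.0, 0.06], [-0.94, -1.1, 0.06], [-0.82, -1.21, 0.06], [-0.69, -1.28, 0.06], [-0.55, -1.35, 0.06], [-0.4, -1.4, 0.06], [-0.25, -1.43, 0.05]], "turn": [[-0.0, -0.0, -0.107], [-0.0, -0.0, -0.106], [-0.0, -0.0, -0.107], [0.0, -0.0, -0.107], [0.0, -0.0, -0.107], [0.0, -0.0, -0.106], [0.0, -0.0, -0.107], [0.0, -0.0, -0.107], [0.0, -0.0, -0.107], [0.0, -0.0, -0.106], [0.0, -0.0, -0.107], [0.0, -0.0, -0.107]]}
{"jaw": [8.5, 8.5, 8.5, 8.5, 8.5, 8.5, 8.5], "dp": [[-0.1, -1.45, 0.06], [0.06, -1.46, 0.06], [0.22, -1.44, 0.06], [0.36, -1.41, 0.06], [0.52, -1.36, 0.06], [0.65, -1.3, 0.06], [0.79, -1.22, 0.06]], "turn": [[0.0, -0.0, -0.107], [0.0, -0.0, -0.106], [0.0, -0.0, -0.107], [0.0, -0.0, -0.107], [0.0, -0.0, -0.106], [0.0, -0.0, -0.107], [0.0, -0.0, -0.107]]}
```

Emit:
move_arm --jaw '[8.5,8.5,8.5,8.5,8.5,8.5,8.5,8.5,8.5,8.5,8.5,8.5]' --dp '[[-1.42,-0.32,0.06],[-1.38,-0.48,0.06],[-1.32,-0.61,0.06],[-1.24,-0.76,0.06],[-1.16,-0.88,0.06],[-1.06,-1.0,0.06],[-0.94,-1.1,0.06],[-0.82,-1.21,0.06],[-0.69,-1.28,0.06],[-0.55,-1.35,0.06],[-0.4,-1.4,0.06],[-0.25,-1.43,0.05]]' --turn '[[0,0,-0.107],[0,0,-0.106],[0,0,-0.107],[0,0,-0.107],[0,0,-0.107],[0,0,-0.106],[0,0,-0.107],[0,0,-0.107],[0,0,-0.107],[0,0,-0.106],[0,0,-0.107],[0,0,-0.107]]'

```text
time_s: 2.5
position: [0.3499, 0.4098, 0.2242]
tool_rot: [[-0.62, -0.785, 0.0], [-0.785, 0.62, 0.0], [-0.0, 0.0, -1.0]]
ft_force: [0.3, 0.6, 0.5]
grip_width: 0.0849
gripper_force: 0.0
```

Emit:
move_arm --jaw '[8.5,8.5,8.5,8.5,8.5,8.5,8.5,8.5]' --dp '[[-0.1,-1.45,0.06],[0.06,-1.46,0.06],[0.22,-1.44,0.06],[0.36,-1.41,0.06],[0.52,-1.36,0.06],[0.65,-1.3,0.06],[0.79,-1.22,0.06],[0,0,0]]' --turn '[[0,0,-0.107],[0,0,-0.106],[0,0,-0.107],[0,0,-0.107],[0,0,-0.106],[0,0,-0.107],[0,0,-0.107],[0,0,0]]'

```text
time_s: 3.17
position: [0.4347, 0.3508, 0.2197]
tool_rot: [[0.076, -0.997, 0.0], [-0.997, -0.076, -0.0], [0.001, -0.0, -1.0]]
ft_force: [-0.3, -0.2, -1.4]
grip_width: 0.0847
gripper_force: 0.0
```

```bash
python3 - <<'E'
from plan import *
s=observe();print(s['time_s'],s['position'],np.round(s['q'],1),s['ft_force'])
T=wristT();im,d=cams.get_image('wrist');cv2.imwrite('pics/w1.png',im[:,:,::-1])
for q,z in [('brush_grip',.052),('bristle_tip',.05),('brush',.045)]:
    for a in cams.mark_of('wrist',q)[:1]:
        uv=np.array(a['location'])*[560,420];print(q,uv,a['p'],atz('wrist',uv,z,T),atd('wrist',uv,d,T))
# cloud of brush tops
vv,uu=np.mgrid[0:420:2,0:560:2];uv=np.c_[uu.ravel(),vv.ravel()]
P=atd('wrist',uv,d,T);m=cams.outline_of('wrist','brush')[0]['mask'];k=m[uv[:,1],uv[:,0]]&(P[:,2]>.04)&(P[:,2]<.075)
B=P[k];c=B.mean(0);w,V=np.linalg.eigh(np.cov(B[:,:2].T));a=V[:,1]*np.sign(V[1,1]);t=(B[:,:2]-c[:2])@a
print('heading',np.degrees(np.arctan2(a[1],a[0])),'len',t.min(),t.max(),'ends',c[:2]+a*np.percentile(t,.5),c[:2]+a*np.percentile(t,99.5),'z',np.median(B[:,2]))
E
```

```text
3.1667 [0.43467976 0.35080532 0.2197038 ] [  26.8   23.2   74.1   -0.    82.7 -157.6] [-0.29916944 -0.22133053 -1.38285551]
brush_grip [279.104 198.912] 0.65 [[0.43671412 0.36030677 0.052     ]] [[0.43678772 0.35859996 0.05839456]]
bristle_tip [279.104 299.88 ] 0.84 [[0.42781532 0.48083535 0.05      ]] [[0.42795337 0.47858429 0.05345694]]
heading 94.20570004092812 len -0.08883289467822218 0.10907843052170084 ends [0.43882464 0.2834663 ] [0.42453407 0.47780215] z 0.05826575794126232
```

View pics/w1.png

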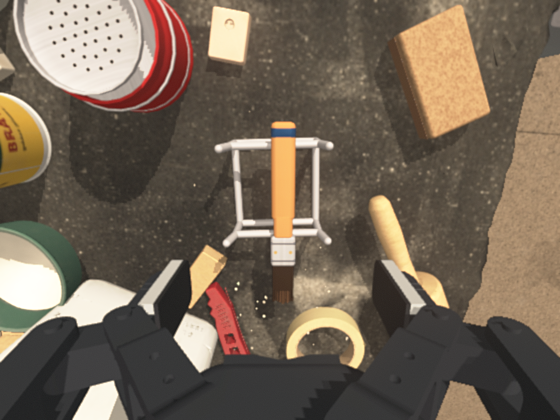

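```bash
python3 - <<'E'
from plan import *
print(now()[0],np.degrees(np.arctan2(-now()[1][1,0],-now()[1][0,0])))
rows(now(),[([.434,.356,.07],tool(94.2)),([.434,.356,.033],tool(94.2),1.2)],5)
E
```

```text
[0.43236137 0.35248691 0.22010109] 94.1454567576345
9 rows; end [0.434 0.356 0.033]
{"jaw": [5, 5, 5, 5, 5, 5, 5, 5, 5], "dp": [[-0.07, -0.04, 3.0], [-0.06, -0.04, 3.0], [-0.07, -0.03, 3.01], [-0.07, -0.04, 3.0], [-0.07, -0.04, 3.0], [0.0, -0.0, 0.93], [0.0, -0.0, 0.92], [0.0, -0.0, 0.93], [0.0, -0.0, 0.92]], "turn": [[0.0, 0.0, -0.0], [0.0, 0.0, -0.0], [0.0, 0.0, -0.001], [0.0, 0.0, 0.0], [0.0, 0.0, 0.0], [0.0, 0.0, 0.0], [0.0, 0.0, 0.0], [0.0, 0.0, 0.0], [0.0, 0.0, 0.0]]}
```

Emit:
move_arm --jaw '[5,5,5,5,5,5,5,5,5,5,5,5]' --dp '[[0,0,0],[-0.07,-0.04,3.0],[-0.06,-0.04,3.0],[-0.07,-0.03,3.0],[-0.07,-0.04,3.0],[-0.07,-0.04,3.0],[0,0,0.93],[0,0,0.92],[0,0,0.93],[0,0,0.92],[0,0,0],[0,0,0]]' --turn '[[0,0,0],[0,0,0],[0,0,0],[0,0,0],[0,0,0],[0,0,0],[0,0,0],[0,0,0],[0,0,0],[0,0,0],[0,0,0],[0,0,0]]'

```text
time_s: 4.42
position: [0.4348, 0.3557, 0.0334]
tool_rot: [[0.073, -0.997, 0.0], [-0.997, -0.073, 0.0], [-0.0, -0.0, -1.0]]
ft_force: [0.8, 0.2, 0.3]
grip_width: 0.0502
gripper_force: 0.0
```

Emit:
move_arm --jaw '[2.8,2.3,1.9,1.5,1.5,1.5,1.5,1.5]' --dp '[[0,0,0],[0,0,0],[0,0,0],[0,0,0],[0,0,0],[0,0,0],[0,0,0],[0,0,0]]' --turn '[[0,0,0],[0,0,0],[0,0,0],[0,0,0],[0,0,0],[0,0,0],[0,0,0],[0,0,0]]' --force 100

```text
time_s: 5.08
position: [0.4351, 0.3558, 0.0341]
tool_rot: [[0.073, -0.997, 0.002], [-0.997, -0.073, 0.001], [-0.001, -0.002, -1.0]]
ft_force: [-0.8, -1.2, 5.9]
grip_width: 0.0221
gripper_force: 97.9
```

Emit:
move_arm --jaw '[1.5,1.5,1.5,1.5,1.5,1.5,1.5]' --dp '[[0,0,-0.5],[0,0,-1.5],[0,0,-3],[0,0,-3.5],[0,0,-3.5],[0,0,-1],[0,0,0]]' --turn '[[0,0,0],[0,0,0],[0,0,0],[0,0,0],[0,0,0],[0,0,0],[0,0,0]]'

```text
time_s: 5.67
position: [0.4356, 0.3561, 0.1662]
tool_rot: [[0.073, -0.997, 0.006], [-0.997, -0.073, 0.003], [-0.002, -0.006, -1.0]]
ft_force: [0.7, -0.6, 0.0]
grip_width: 0.0224
gripper_force: 97.9
```

```bash
python3 - <<'E'
from plan import *
s=observe();print(s['time_s'],s['position'],s['ft_force'],s['grip_width'])
d=np.load('top_d.npy');vv,uu=np.mgrid[0:420,0:560];uv=np.c_[uu.ravel(),vv.ravel()];P=atd('top',uv,d)
A=P[(np.hypot(P[:,0]-.595,P[:,1]-.227)<.075)&(P[:,2]>.085)]
k=A[A[:,2]>.097];(c,r)=cv2.minEnclosingCircle(k[:,:2].astype(np.float32));print('rim',c,r,len(k),k[:,2].max(),'floor z',np.median(A[np.hypot(A[:,0]-c[0],A[:,1]-c[1])<.02,2]))
m=(np.hypot(P[:,0]-.52,P[:,1]-.035)<.12)&(P[:,2]>.03)&(P[:,2]<.05);im=np.zeros((420,560),np.uint8);im.ravel()[m]=255
n,l,st,_=cv2.connectedComponentsWithStats(im);j=1+np.argmax(st[1:,4]);B=P[(l==j).ravel()]
rc=cv2.minAreaRect(B[:,:2].astype(np.float32));print('mould',rc,cv2.boxPoints(rc).round(3).tolist())
print(np.round(atz('scene',[(382.9,284.6),(323.7,271.2)],.028),3),atz('scene',[(319.5,203.3)],.093))
F=P[(np.hypot(P[:,0]-rc[0][0],P[:,1]-rc[0][1])<.02)];print('floor',np.median(F[:,2]))
# cavity floor midline: points z .024-.032 inside
u=np.array([.545,-.839]);v=np.array([.839,.545]);C=P[(np.abs(P[:,2]-.028)<.004)];q=C[:,:2]-np.array(rc[0]);a=q@u;b=q@v;g=(abs(a)<.05)&(abs(b)<.035)
for x in (-.04,-.02,0,.02,.04):
  e=b[g&(abs(a-x)<.008)];print(x,e.min(),e.max())
E
```

```text
5.6667 [0.43555809 0.35614487 0.16618568] [ 0.65942865 -0.57232312  0.03912669] 0.02243731403220384
rim (0.5958445072174072, 0.22629398107528687) 0.04688180238008499 242 0.10666176762805679 floor z 0.09217877765391869
mould ((0.5229030251502991, 0.030965544283390045), (0.09608547389507294, 0.17110082507133484), 34.48140335083008) [[0.4350000023841858, 0.07400000095367432], [0.5320000052452087, -0.06700000166893005], [0.6110000014305115, -0.012000000104308128], [0.5139999985694885, 0.1289999932050705]]
[[0.55  0.001 0.028]
 [0.491 0.098 0.028]] [[0.59231229 0.22354097 0.093     ]]
floor 0.027603106609778494
-0.04 -0.030747899070609954 0.02986139572879483
-0.02 -0.030483689317258394 0.029021833765018313
0 -0.029326028038015352 0.0296844407807049
0.02 -0.02972785100921689 0.02917981047049992
0.04 -0.02781627446665087 0.030964247808371054
```

```bash
python3 - <<'E'
from plan import *
TC=np.array(cams.calibration('wrist')['tool_from_camera'])
im,d=cams.get_image('wrist');cv2.imwrite('pics/w2.png',im[:,:,::-1])
for q in ('bristle_tip','brush_grip','brush'):
    for a in cams.mark_of('wrist',q)[:1]:
        uv=np.array(a['location'])*[560,420];print(q,uv,a['p'],'tool',atd('wrist',uv,d,TC),atz('wrist',uv,-.019,TC))
for a in cams.outline_of('wrist','brush')[:1]:
    vv,uu=np.nonzero(a['mask']);P=atd('wrist',np.c_[uu,vv],d,TC)
    for x in np.arange(-.14,.09,.015):
        k=abs(P[:,0]-x)<.004
        if k.sum()>5: print(round(x,3),k.sum(),np.round(np.median(P[k],0),4))
im,d=cams.get_image('scene')
t=cams.mark_of('scene','bristle_tip')
for a in t[:1]:
    uv=np.array(a['location'])*[560,420];print(uv,a['p'],atd('scene',uv,d),now()[0])
E
```

```text
brush_grip [279.608 292.488] 0.62 tool [[ 0.0005447  -0.00093776 -0.02509476]] [[-0.00324663 -0.00098297 -0.019     ]]
brush [280.672 323.904] 0.62 tool [[-0.01575796 -0.00049348 -0.02451647]] [[-0.01993475 -0.00051343 -0.019     ]]
-0.035 235 [-0.0326 -0.0004 -0.0244]
-0.02 707 [-0.0199  0.0001 -0.0245]
-0.005 776 [-0.0049 -0.0003 -0.0246]
0.01 921 [ 0.0102 -0.0003 -0.0246]
0.025 1019 [ 0.025  -0.0003 -0.0245]
0.04 1120 [ 0.04   -0.0003 -0.0245]
0.055 1254 [ 0.0551 -0.0007 -0.0245]
0.07 1193 [ 0.0694 -0.0001 -0.0239]
[191.52  144.816] 0.43 [[0.54041596 0.69272991 0.0993326 ]] [0.43425998 0.35534686 0.16171532]
```

View pics/w2.png

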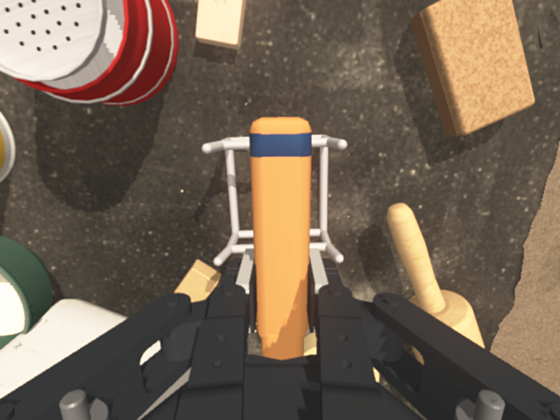

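```bash
cat >> plan.py <<'E'
OFF=np.array([-.129,0,-.0175]);H=-55.5
def tcp(tip,h=H,pitch=35): return np.array(tip)-tool(h,pitch)@OFF
E
python3 - <<'E'
from plan import *
print(now()[0])
g=tcp([.596,.226,.125]);print(g,tcp([.596,.226,.068]))
a=g.copy();a[2]=.21
rows(now(),[(a,tool(H)),(g,tool(H,35))],1.5)
E
```

```text
[0.43425998 0.35534686 0.16171532]
[0.53046215 0.32135816 0.1846562 ] [0.53046215 0.32135816 0.1276562 ]
30 rows; end [0.5304 0.3213 0.1846]
{"jaw": [1.5, 1.5, 1.5, 1.5, 1.5, 1.5, 1.5, 1.5, 1.5, 1.5, 1.5, 1.5], "dp": [[0.17, -0.39, -0.2], [0.13, -0.4, -0.2], [0.08, -0.42, -0.21], [0.04, -0.42, -0.2], [-0.01, -0.43, -0.2], [-0.06, -0.42, -0.2], [-0.1, -0.41, -0.2], [-0.14, -0.4, -0.21], [-0.19, -0.38, -0.2], [-0.23, -0.36, -0.2], [-0.27, -0.33, -0.2], [-0.3, -0.3, -0.2]], "turn": [[-0.0, -0.0, 0.109], [-0.0, -0.0, 0.109], [-0.0, -0.0, 0.109], [-0.0, -0.001, 0.108], [-0.0, 0.0, 0.109], [-0.0, 0.0, 0.109], [-0.0, 0.0, 0.109], [-0.0, -0.0, 0.109], [-0.0, -0.0, 0.109], [-0.0, -0.0, 0.109], [-0.0, -0.0, 0.109], [-0.0, -0.001, 0.108]]}
{"jaw": [1.5, 1.5, 1.5, 1.5, 1.5, 1.5, 1.5, 1.5, 1.5, 1.5, 1.5, 1.5], "dp": [[-0.33, -0.27, -0.2], [-0.36, -0.23, -0.21], [-0.38, -0.19, -0.2], [-0.39, -0.14, -0.2], [-0.42, -0.11, -0.2], [-0.42, -0.05, -0.2], [-0.42, -0.01, -0.2], [-0.43, 0.03, -0.21], [-0.41, 0.08, -0.2], [-0.41, 0.13, -0.2], [-0.39, 0.17, -0.2], [-0.37, 0.21, -0.2]], "turn": [[-0.0, 0.0, 0.109], [-0.0, 0.0, 0.109], [-0.0, 0.0, 0.109], [-0.0, 0.0, 0.109], [-0.0, -0.0, 0.109], [-0.0, -0.0, 0.109], [-0.0, -0.0, 0.108], [-0.0, -0.0, 0.109], [-0.0, -0.001, 0.109], [-0.0, 0.0, 0.109], [-0.0, 0.0, 0.109], [-0.0, 0.0, 0.109]]}
{"jaw": [1.5, 1.5, 1.5, 1.5, 1.5, 1.5], "dp": [[0.0, 0.0, 0.42], [-0.04, 0.0, 0.42], [-0.09, 0.0, 0.42], [-0.12, 0.0, 0.4], [-0.17, 0.0, 0.39], [-0.21, 0.0, 0.37]], "turn": [[-0.0, 0.102, -0.0], [-0.0, 0.102, -0.0], [-0.0, 0.102, -0.0], [-0.0, 0.101, -0.0], [-0.0, 0.102, -0.0], [-0.0, 0.102, -0.0]]}
```

Emit:
move_arm --jaw '[1.5,1.5,1.5,1.5,1.5,1.5,1.5,1.5,1.5,1.5,1.5,1.5]' --dp '[[0.17,-0.39,-0.2],[0.13,-0.4,-0.2],[0.08,-0.42,-0.2],[0.04,-0.42,-0.2],[0,-0.43,-0.2],[-0.06,-0.42,-0.2],[-0.1,-0.41,-0.2],[-0.14,-0.4,-0.2],[-0.19,-0.38,-0.2],[-0.23,-0.36,-0.2],[-0.27,-0.33,-0.2],[-0.3,-0.3,-0.2]]' --turn '[[0,0,0.109],[0,0,0.109],[0,0,0.109],[0,0,0.109],[0,0,0.109],[0,0,0.109],[0,0,0.109],[0,0,0.109],[0,0,0.109],[0,0,0.109],[0,0,0.109],[0,0,0.109]]'

```text
time_s: 7.02
position: [0.4827, 0.3383, 0.1862]
tool_rot: [[-0.946, -0.325, -0.001], [-0.325, 0.946, -0.001], [0.002, -0.0, -1.0]]
ft_force: [0.5, -0.0, -0.9]
grip_width: 0.0223
gripper_force: 97.9
```

Emit:
move_arm --jaw '[1.5,1.5,1.5,1.5,1.5,1.5,1.5,1.5,1.5,1.5,1.5,1.5]' --dp '[[-0.33,-0.27,-0.2],[-0.36,-0.23,-0.2],[-0.38,-0.19,-0.2],[-0.39,-0.14,-0.2],[-0.42,-0.11,-0.2],[-0.42,-0.05,-0.2],[-0.42,0,-0.2],[-0.43,0.03,-0.2],[-0.41,0.08,-0.2],[-0.41,0.13,-0.2],[-0.39,0.17,-0.2],[-0.37,0.21,-0.2]]' --turn '[[0,0,0.109],[0,0,0.109],[0,0,0.109],[0,0,0.109],[0,0,0.109],[0,0,0.109],[0,0,0.109],[0,0,0.109],[0,0,0.109],[0,0,0.109],[0,0,0.109],[0,0,0.109]]'

```text
time_s: 8.02
position: [0.5308, 0.3213, 0.2102]
tool_rot: [[-0.559, 0.829, -0.002], [0.829, 0.559, -0.001], [0.0, -0.002, -1.0]]
ft_force: [0.1, -0.1, -0.6]
grip_width: 0.0222
gripper_force: 97.9
```

Emit:
move_arm --jaw '[1.5,1.5,1.5,1.5,1.5,1.5,1.5,1.5]' --dp '[[0.0,0.0,0.42],[-0.04,0.0,0.42],[-0.09,0.0,0.42],[-0.12,0.0,0.4],[-0.17,0.0,0.39],[-0.21,0.0,0.37],[0,0,0],[0,0,0]]' --turn '[[0,0.102,0],[0,0.102,0],[0,0.102,0],[0,0.101,0],[0,0.102,0],[0,0.102,0],[0,0,0],[0,0,0]]'

```text
time_s: 8.68
position: [0.531, 0.3206, 0.1842]
tool_rot: [[-0.46, 0.827, -0.324], [0.679, 0.562, 0.472], [0.572, -0.003, -0.82]]
ft_force: [0.1, -0.2, -0.5]
grip_width: 0.0223
gripper_force: 97.8
```

```bash
python3 - <<'E'
from plan import *
s=observe();print(s['time_s'],np.round(s['q'],1))
p,Q=now();print(p,np.abs(Q-tool(H,35)).max(),'tip',p+Q@OFF,s['ft_force'])
im,d=cams.get_image('scene')
c=im[130:260,240:400];cv2.imwrite('pics/s2.png',cv2.resize(c[:,:,::-1],None,fx=4,fy=4,interpolation=2))
for n in ('scene','top'):
  if n=='top': im,d=cams.get_image('top')
  for a in cams.mark_of(n,'bristle_tip')[:2]:
    uv=np.array(a['location'])*[560,420];print(n,uv,a['p'],atd(n,uv,d))
E
```

```text
8.6833 [  7.5  35.6  66.1  30.8  95.1 -28.5]
[0.53103961 0.32059907 0.18423177] 0.004054287860688455 tip [0.59603528 0.22476686 0.12474228] [ 0.13357098 -0.19509999 -0.53063016]
scene [320.992 186.606] 0.46 [[0.59502389 0.22545594 0.13154549]]
top [380.52  172.284] 0.32 [[ 0.5464436  -0.01157175  0.0268304 ]]
```

View pics/s2.png

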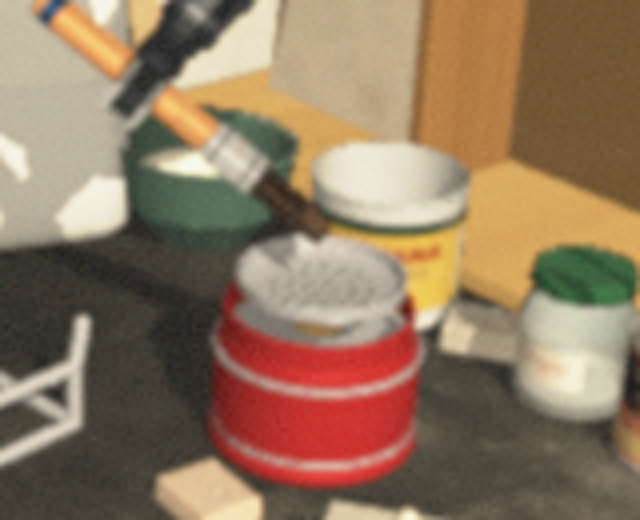

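Emit:
move_arm --jaw '[1.5,1.5,1.5,1.5,1.5,1.5,1.5,1.5,1.5,1.5,1.5,1.5]' --dp '[[-0.57,0,0.82],[-0.57,0,0.82],[-0.57,0,0.82],[-0.29,0,0.41],[-0.29,0,0.41],[-0.29,0,0.41],[-0.29,0,0.41],[-0.29,0,0.41],[-0.11,0,0.16],[0,0,0],[0,0,0],[0,0,0]]' --turn '[[0,0,0],[0,0,0],[0,0,0],[0,0,0],[0,0,0],[0,0,0],[0,0,0],[0,0,0],[0,0,0],[0,0,0],[0,0,0],[0,0,0]]'

```text
time_s: 9.88
position: [0.5308, 0.3214, 0.1289]
tool_rot: [[-0.462, 0.826, -0.323], [0.677, 0.564, 0.474], [0.573, 0.0, -0.819]]
ft_force: [-1.0, 1.2, 2.2]
grip_width: 0.0222
gripper_force: 98.0
```

```bash
python3 - <<'E'
from plan import *
s=observe();p,Q=now();print(s['time_s'],'tip',p+Q@OFF,s['ft_force'])
im,d=cams.get_image('scene')
c=im[130:260,240:400];cv2.imwrite('pics/s3.png',cv2.resize(c[:,:,::-1],None,fx=4,fy=4,interpolation=2))
for n in ('pan_center','bristle_tip','can'):
  for a in cams.mark_of('scene',n)[:1]:
    uv=np.array(a['location'])*[560,420];print(n,uv,a['p'],atd('scene',uv,d))
vv,uu=np.mgrid[0:420,0:560];P=atd('scene',np.c_[uu.ravel(),vv.ravel()],d);r=np.hypot(P[:,0]-.596,P[:,1]-.226)
for a,b in((0,.02),(.02,.03),(.044,.048)):
  k=(r>=a)&(r<b)&(P[:,2]>.06)&(P[:,2]<.11);print(a,k.sum(),np.percentile(P[k,2],[10,50,90]))
E
```

```text
9.8833 tip [0.5960575  0.22579158 0.06926565] [-1.00196384  1.24633949  2.18443655]
pan_center [319.424 208.614] 0.92 [[0.58789643 0.21817242 0.08358129]]
bristle_tip [323.512 203.49 ] 0.72 [[0.61875948 0.23727512 0.07894545]]
can [318.808 238.602] 0.7 [[0.56092702 0.18647618 0.03273979]]
0 175 [0.07943327 0.08508055 0.09452923]
0.02 135 [0.07929208 0.08074526 0.09938034]
0.044 213 [0.08305704 0.08697845 0.09101497]
```

View pics/s3.png

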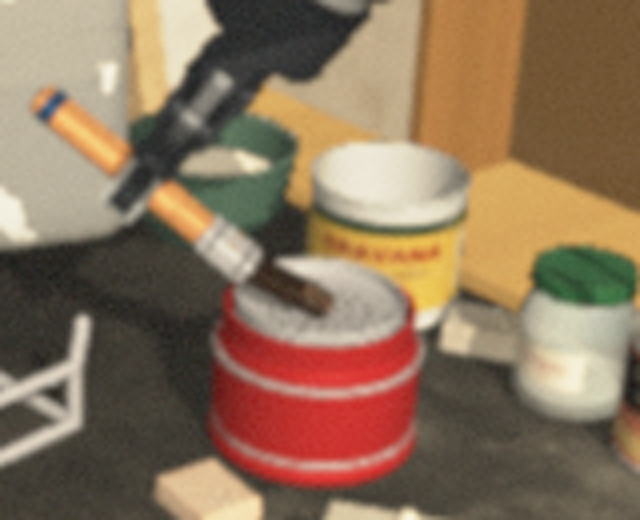

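Emit:
move_arm --jaw '[1.5,1.5,1.5,1.5,1.5,1.5,1.5,1.5,1.5,1.5,1.5,1.5]' --dp '[[-0.12,0,0.16],[0,0,0],[0,0,0],[0.29,0,-0.41],[0.57,0,-0.82],[0.57,0,-0.82],[0.57,0,-0.82],[0.57,0,-0.82],[0.57,0,-0.82],[0.57,0,-0.82],[0,0,0],[0,0,0]]' --turn '[[0,0,0],[0,0,0],[0,0,0],[0,0,0],[0,0,0],[0,0,0],[0,0,0],[0,0,0],[0,0,0],[0,0,0],[0,0,0],[0,0,0]]'

```text
time_s: 11.08
position: [0.5309, 0.3212, 0.192]
tool_rot: [[-0.462, 0.826, -0.323], [0.676, 0.564, 0.474], [0.573, 0.001, -0.819]]
ft_force: [-0.5, 0.3, -1.2]
grip_width: 0.0225
gripper_force: 97.9
```

```bash
python3 - <<'E'
from plan import *
s=observe();p,Q=now();print(s['time_s'],'tip',p+Q@OFF,s['ft_force'])
im,d=cams.get_image('top');np.save('top_d2.npy',d)
vv,uu=np.mgrid[0:420,0:560];P=atd('top',np.c_[uu.ravel(),vv.ravel()],d)
k=(np.hypot(P[:,0]-.61,P[:,1]-.21)<.03)&(P[:,2]<.11)&(P[:,2]>.06);print('pan z',np.percentile(P[k,2],[10,50]))
m=(np.hypot(P[:,0]-.52,P[:,1]-.035)<.12)&(P[:,2]>.03)&(P[:,2]<.05);im=np.zeros((420,560),np.uint8);im.ravel()[m]=255
n,l,st,_=cv2.connectedComponentsWithStats(im);j=1+np.argmax(st[1:,4]);print('mould',cv2.minAreaRect(P[(l==j).ravel()][:,:2].astype(np.float32)))
c=np.array([.5229,.031]);u=np.array([np.cos(np.radians(H)),np.sin(np.radians(H))])
T=lambda x,z:tcp([*(c+u*x),z]);Q=tool(H,35)
rows((p,now()[1]),[(T(.048,.135),Q,2.5),(T(.048,.055),Q,1.5)],1.5)
E
```

```text
11.0833 tip [0.59620176 0.22566209 0.13240459] [-0.46461097  0.28445269 -1.16357483]Traceback (most recent call last):
  File "<stdin>", line 5, in <module>
    return _quantile_unchecked(
        a, q, axis, out, overwrite_input, method, keepdims, weights)
    return _ureduce(a,
                    func=_quantile_ureduce_func,
    ...<5 lines>...
                    overwrite_input=overwrite_input,
                    method=method)
    r = func(a, **kwargs)
    result = _quantile(arr,
                       quantiles=q,
    ...<2 lines>...
                       out=out,
                       weights=wgt)
    slices_having_nans = np.isnan(arr[-1, ...])
                                  ~~~^^^^^^^^^
IndexError: index -1 is out of bounds for axis 0 with size 0
```

```bash
python3 - <<'E'
from plan import *
p,Q=now()
im,d=cams.get_image('scene')
vv,uu=np.mgrid[0:420,0:560];P=atd('scene',np.c_[uu.ravel(),vv.ravel()],d)
r=np.hypot(P[:,0]-.596,P[:,1]-.226);k=(r<.03)&(P[:,2]<.11)&(P[:,2]>.06);print('pan z',np.percentile(P[k,2],[10,50]),k.sum())
c=np.array([.5229,.031]);u=np.array([np.cos(np.radians(H)),np.sin(np.radians(H))])
T=lambda x,z:tcp([*(c+u*x),z]);G=tool(H,35)
rows((p,Q),[(T(.048,.135),G,2.5),(T(.048,.055),G,1.5)],1.5)
E
```

```text
pan z [0.06199021 0.09355981] 363
16 rows; end [0.4846 0.0868 0.1146]
{"jaw": [1.5, 1.5, 1.5, 1.5, 1.5, 1.5, 1.5, 1.5, 1.5, 1.5, 1.5, 1.5], "dp": [[-1.35, -1.7, -0.99], [-1.36, -1.7, -0.98], [-1.35, -1.71, -0.99], [-1.35, -1.7, -0.99], [-1.35, -1.71, -0.98], [-1.36, -1.7, -0.99], [-1.35, -1.71, -0.99], [-1.35, -1.7, -0.98], [-1.35, -1.71, -0.99], [-1.35, -1.71, -0.98], [-0.76, 0.0, 1.09], [-0.77, 0.0, 1.09]], "turn": [[0.0, -0.0, -0.0], [0.0, -0.0, -0.001], [0.0, -0.0, 0.0], [0.001, -0.0, -0.0], [-0.0, -0.0, -0.0], [-0.0, -0.0, -0.001], [0.0, -0.0, 0.0], [0.0, -0.0, -0.0], [0.0, -0.0, -0.001], [0.0, -0.0, 0.0], [0.0, -0.0, 0.0], [0.0, -0.0, 0.0]]}
{"jaw": [1.5, 1.5, 1.5, 1.5], "dp": [[-0.76, 0.0, 1.09], [-0.77, 0.0, 1.1], [-0.76, 0.0, 1.09], [-0.77, 0.0, 1.09]], "turn": [[0.0, -0.0, 0.0], [0.0, -0.0, 0.0], [0.0, -0.0, 0.0], [0.0, -0.0, 0.0]]}
```

Pan is back up (0.0936). On to the mould.

Emit:
move_arm --jaw '[1.5,1.5,1.5,1.5,1.5,1.5,1.5,1.5,1.5,1.5,1.5,1.5]' --dp '[[-1.35,-1.7,-0.99],[-1.36,-1.7,-0.98],[-1.35,-1.71,-0.99],[-1.35,-1.7,-0.99],[-1.35,-1.71,-0.98],[-1.36,-1.7,-0.99],[-1.35,-1.71,-0.99],[-1.35,-1.7,-0.98],[-1.35,-1.71,-0.99],[-1.35,-1.71,-0.98],[-0.76,0,1.09],[-0.77,0,1.09]]' --turn '[[0,0,0],[0,0,0],[0,0,0],[0,0,0],[0,0,0],[0,0,0],[0,0,0],[0,0,0],[0,0,0],[0,0,0],[0,0,0],[0,0,0]]'

```text
time_s: 12.18
position: [0.4845, 0.0857, 0.1677]
tool_rot: [[-0.461, 0.827, -0.322], [0.678, 0.562, 0.474], [0.573, 0.0, -0.819]]
ft_force: [0.5, 0.2, -1.2]
grip_width: 0.022
gripper_force: 98.0
```

Emit:
move_arm --jaw '[1.5,1.5,1.5,1.5,1.5,1.5]' --dp '[[-0.76,0,1.09],[-0.77,0,1.1],[-0.76,0,1.09],[-0.77,0,1.09],[0,0,0],[0,0,0]]' --turn '[[0,0,0],[0,0,0],[0,0,0],[0,0,0],[0,0,0],[0,0,0]]'

```text
time_s: 12.68
position: [0.4841, 0.087, 0.1144]
tool_rot: [[-0.461, 0.826, -0.325], [0.676, 0.564, 0.474], [0.575, -0.001, -0.818]]
ft_force: [0.1, -0.2, -0.5]
grip_width: 0.0222
gripper_force: 98.0
```

```bash
python3 - <<'E'
from plan import *
s=observe();p,Q=now();print(s['time_s'],'tip',p+Q@OFF,s['ft_force'],np.round(s['q'],1))
im,d=cams.get_image('scene');cv2.imwrite('pics/s4.png',cv2.resize(im[170:330,250:440,::-1],None,fx=3.7,fy=3.7,interpolation=2))
for a in cams.mark_of('scene','bristle_tip')[:2]:
    uv=np.array(a['location'])*[560,420];print(uv,a['p'],atd('scene',uv,d))
c=np.array([.5229,.031]);u=np.array([np.cos(np.radians(H)),np.sin(np.radians(H))])
T=lambda x,z:tcp([*(c+u*x),z]);G=tool(H,35)
rows((p,Q),[(T(.048,.024),G,.6),(T(-.082,.024),G,.7),(T(-.082,.1),G,1.5)],1.5)
E
```

```text
12.6833 tip [ 0.5492094  -0.00856823  0.05458836] [ 0.05539111 -0.22132629 -0.50410832] [-15.5  33.2  84.5  21.7  90.5 -55.1]
[388.08  275.184] 0.63 [[ 0.54843574 -0.00838578  0.05532156]]
31 rows; end [0.411  0.194  0.1597]
{"jaw": [1.5, 1.5, 1.5, 1.5, 1.5, 1.5, 1.5, 1.5, 1.5, 1.5, 1.5, 1.5], "dp": [[-0.3, 0.01, 0.42], [-0.3, 0.0, 0.41], [-0.3, 0.01, 0.42], [-0.3, 0.0, 0.41], [-0.3, 0.01, 0.42], [-0.3, 0.0, 0.42], [0.56, -0.0, 0.39], [0.56, -0.0, 0.39], [0.56, -0.0, 0.4], [0.56, -0.0, 0.39], [0.56, -0.0, 0.39], [0.56, -0.0, 0.39]], "turn": [[0.0, -0.0, -0.001], [0.0, -0.001, -0.0], [0.0, 0.0, -0.001], [0.001, -0.0, -0.0], [-0.0, -0.0, -0.001], [-0.0, -0.001, -0.0], [-0.0, 0.0, -0.0], [-0.0, 0.0, -0.0], [-0.0, 0.0, -0.0], [-0.0, 0.0, -0.0], [-0.0, 0.0, -0.0], [-0.0, 0.0, -0.0]]}
{"jaw": [1.5, 1.5, 1.5, 1.5, 1.5, 1.5, 1.5, 1.5, 1.5, 1.5, 1.5, 1.5], "dp": [[0.56, -0.0, 0.39], [0.56, -0.0, 0.4], [0.57, -0.0, 0.39], [0.56, -0.0, 0.39], [0.56, -0.0, 0.39], [0.56, -0.0, 0.4], [0.56, -0.0, 0.39], [0.56, -0.0, 0.39], [0.56, -0.0, 0.39], [0.56, -0.0, 0.39], [0.56, -0.0, 0.4], [0.56, -0.0, 0.39]], "turn": [[-0.0, 0.0, -0.0], [-0.0, 0.0, -0.0], [-0.0, 0.0, -0.0], [-0.0, 0.0, -0.0], [-0.0, 0.0, -0.0], [-0.0, 0.0, -0.0], [-0.0, 0.0, -0.0], [-0.0, 0.0, -0.0], [-0.0, 0.0, -0.0], [-0.0, 0.0, -0.0], [-0.0, 0.0, -0.0], [-0.0, 0.0, -0.0]]}
{"jaw": [1.5, 1.5, 1.5, 1.5, 1.5, 1.5, 1.5], "dp": [[0.56, -0.0, 0.39], [0.73, -0.0, -1.04], [0.72, -0.0, -1.04], [0.73, -0.0, -1.03], [0.73, -0.0, -1.04], [0.72, -0.0, -1.04], [0.73, -0.0, -1.04]], "turn": [[-0.0, 0.0, -0.0], [-0.0, 0.0, -0.0], [-0.0, 0.0, -0.0], [-0.0, 0.0, -0.0], [-0.0, 0.0, -0.0], [-0.0, 0.0, -0.0], [-0.0, 0.0, -0.0]]}
```

View pics/s4.png

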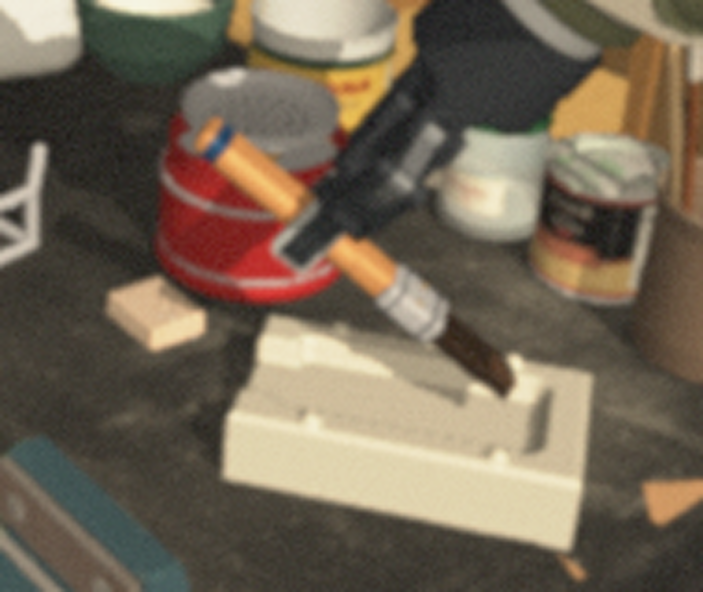

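Emit:
move_arm --jaw '[1.5,1.5,1.5,1.5,1.5,1.5,1.5,1.5]' --dp '[[-0.3,0,0.42],[-0.3,0,0.41],[-0.3,0,0.42],[-0.3,0,0.41],[-0.3,0.02,0.42],[-0.3,0.02,0.42],[0,0,0],[0,0,0]]' --turn '[[0,0,0],[0,0,0],[0,0,0],[0,0,0],[0,0,0],[0,0,0],[0,0,0],[0,0,0]]'

```text
time_s: 13.45
position: [0.485, 0.0867, 0.0837]
tool_rot: [[-0.462, 0.826, -0.324], [0.677, 0.564, 0.474], [0.574, -0.0, -0.819]]
ft_force: [-1.1, -0.9, 1.0]
grip_width: 0.0222
gripper_force: 98.1
```

Emit:
move_arm --jaw '[1.5,1.5,1.5,1.5,1.5,1.5,1.5,1.5,1.5,1.5,1.5,1.5]' --dp '[[0.56,0,0.39],[0.56,0,0.39],[0.56,0,0.4],[0.56,0,0.39],[0.56,0,0.39],[0.56,0,0.39],[0.56,0,0.39],[0.56,0,0.4],[0.57,0,0.39],[0.56,0,0.39],[0.56,0,0.39],[0.56,0,0.4]]' --turn '[[0,0,0],[0,0,0],[0,0,0],[0,0,0],[0,0,0],[0,0,0],[0,0,0],[0,0,0],[0,0,0],[0,0,0],[0,0,0],[0,0,0]]'

```text
time_s: 14.45
position: [0.4382, 0.1552, 0.084]
tool_rot: [[-0.462, 0.826, -0.323], [0.676, 0.564, 0.474], [0.574, 0.0, -0.819]]
ft_force: [-0.5, -0.2, -0.3]
grip_width: 0.0222
gripper_force: 98.1
```

```bash
python3 - <<'E'
from plan import *
s=observe();p,Q=now();t=p+Q@OFF;q=t[:2]-[.5229,.031];h=np.radians(H);print(t,s['ft_force'],'mould x',q@[np.cos(h),np.sin(h)],'lat',q@[-np.sin(h),np.cos(h)])
E
```

```text
[0.50345383 0.05961316 0.02435054] [-0.45045744 -0.2053573  -0.30803111] mould x -0.03459528927631978 lat 0.0001805765577616849
```

Emit:
move_arm --jaw '[1.5,1.5,1.5,1.5,1.5,1.5,1.5,1.5]' --dp '[[0.56,0,0.39],[0.56,0,0.39],[0.56,0,0.39],[0.56,0,0.4],[0.56,0,0.39],[0.56,0,0.39],[0.56,0,0.39],[0,0,0]]' --turn '[[0,0,0],[0,0,0],[0,0,0],[0,0,0],[0,0,0],[0,0,0],[0,0,0],[0,0,0]]'

```text
time_s: 15.12
position: [0.4106, 0.1951, 0.0842]
tool_rot: [[-0.462, 0.825, -0.325], [0.676, 0.565, 0.474], [0.574, -0.0, -0.819]]
ft_force: [-1.0, 0.7, 1.2]
grip_width: 0.0219
gripper_force: 98.1
```

```bash
python3 - <<'E'
from plan import *
s=observe();p,Q=now();t=p+Q@OFF;q=t[:2]-[.5229,.031];h=np.radians(H);print(s['time_s'],t,s['ft_force'],'mould x',q@[np.cos(h),np.sin(h)],'lat',q@[-np.sin(h),np.cos(h)])
im,d=cams.get_image('scene');cv2.imwrite('pics/s5.png',cv2.resize(im[170:330,220:440,::-1],None,fx=3.6,fy=3.6,interpolation=2))
for a in cams.mark_of('scene','bristle_tip')[:1]:
    uv=np.array(a['location'])*[560,420];t=atd('scene',uv,d)[0];q=t[:2]-[.5229,.031];print(uv,a['p'],t,q@[np.cos(h),np.sin(h)])
E
```

```text
15.1167 [0.47586184 0.0996635  0.02440307] [-1.04705626  0.69072346  1.16871109] mould x -0.0832300932377419 lat 0.0001260552897352954
[320.376 270.312] 0.71 [0.48782663 0.10345522 0.02814986] -0.07957802030342429
```

View pics/s5.png

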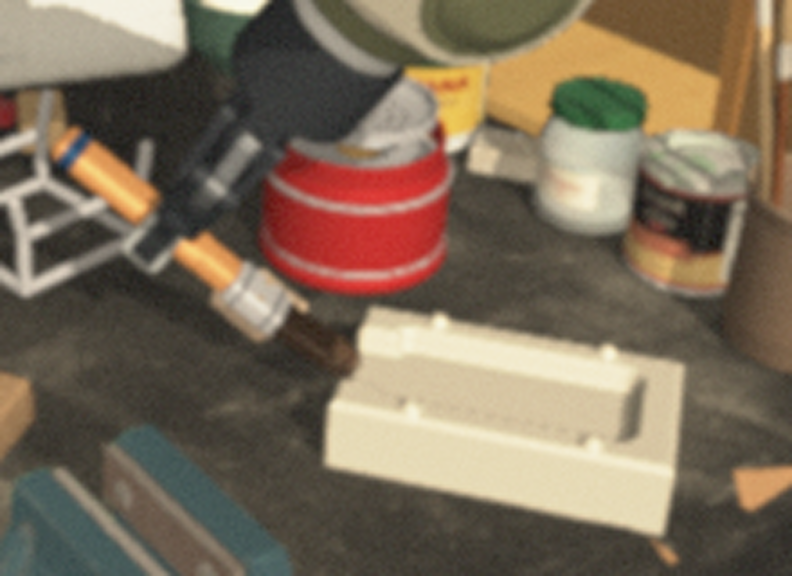

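```bash
python3 - <<'E'
from plan import *
p,Q=now()
a=p+[0,0,.08]
rows((p,Q),[(a,Q,1.5),([.42,.25,.2],tool(H)),([.435,.356,.17],tool(94.2))],1.5)
E
```

```text
36 rows; end [0.435 0.356 0.17 ]
{"jaw": [1.5, 1.5, 1.5, 1.5, 1.5, 1.5, 1.5, 1.5, 1.5, 1.5, 1.5, 1.5], "dp": [[0.77, -0.0, -1.09], [0.76, -0.0, -1.09], [0.77, -0.0, -1.1], [0.76, -0.0, -1.09], [0.77, -0.0, -1.09], [0.76, -0.0, -1.09], [0.9, 0.64, -0.1], [0.89, 0.64, -0.19], [0.87, 0.65, -0.27], [0.83, 0.64, -0.37], [0.79, 0.64, -0.44], [0.74, 0.64, -0.53]], "turn": [[0.0, 0.0, 0.0], [0.0, 0.0, 0.0], [0.0, 0.0, 0.0], [0.0, 0.0, 0.0], [0.0, 0.0, 0.0], [0.0, 0.0, 0.0], [0.0, -0.102, -0.0], [0.0, -0.102, -0.001], [0.0, -0.102, -0.0], [0.0, -0.102, -0.001], [0.001, -0.102, -0.0], [-0.0, -0.101, -0.001]]}
{"jaw": [1.5, 1.5, 1.5, 1.5, 1.5, 1.5, 1.5, 1.5, 1.5, 1.5, 1.5, 1.5], "dp": [[0.33, 0.3, 0.13], [0.29, 0.34, 0.12], [0.26, 0.36, 0.13], [0.21, 0.39, 0.12], [0.17, 0.42, 0.13], [0.13, 0.43, 0.12], [0.07, 0.43, 0.13], [0.03, 0.45, 0.12], [-0.02, 0.45, 0.13], [-0.07, 0.44, 0.12], [-0.11, 0.43, 0.13], [-0.16, 0.41, 0.12]], "turn": [[0.0, -0.0, -0.109], [0.0, -0.0, -0.109], [0.0, -0.0, -0.109], [0.0, -0.0, -0.108], [0.0, -0.0, -0.109], [0.0, -0.0, -0.109], [0.0, -0.0, -0.109], [0.0, -0.0, -0.109], [0.0, -0.0, -0.109], [0.0, -0.0, -0.108], [0.0, -0.0, -0.109], [0.0, -0.0, -0.109]]}
{"jaw": [1.5, 1.5, 1.5, 1.5, 1.5, 1.5, 1.5, 1.5, 1.5, 1.5, 1.5, 1.5], "dp": [[-0.21, 0.4, 0.13], [-0.24, 0.37, 0.12], [-0.29, 0.34, 0.13], [-0.32, 0.31, 0.12], [-0.36, 0.27, 0.13], [-0.38, 0.24, 0.12], [-0.4, 0.19, 0.13], [-0.42, 0.14, 0.12], [-0.44, 0.1, 0.13], [-0.44, 0.05, 0.12], [-0.45, -0.0, 0.13], [-0.44, -0.05, 0.12]], "turn": [[0.0, -0.0, -0.109], [0.0, -0.0, -0.109], [0.0, -0.0, -0.109], [0.0, -0.0, -0.109], [0.0, -0.0, -0.108], [0.0, -0.0, -0.109], [0.0, 0.0, -0.109], [0.0, 0.0, -0.109], [0.001, 0.0, -0.109], [-0.0, -0.0, -0.109], [-0.0, -0.0, -0.109], [-0.0, -0.0, -0.108]]}
```

Emit:
move_arm --jaw '[1.5,1.5,1.5,1.5,1.5,1.5,1.5,1.5,1.5,1.5,1.5,1.5]' --dp '[[0.77,0,-1.09],[0.76,0,-1.09],[0.77,0,-1.1],[0.76,0,-1.09],[0.77,0,-1.09],[0.76,0,-1.09],[0.9,0.64,-0.1],[0.89,0.64,-0.19],[0.87,0.65,-0.27],[0.83,0.64,-0.37],[0.79,0.64,-0.44],[0.74,0.64,-0.53]]' --turn '[[0,0,0],[0,0,0],[0,0,0],[0,0,0],[0,0,0],[0,0,0],[0,-0.102,0],[0,-0.102,0],[0,-0.102,0],[0,-0.102,0],[0,-0.102,0],[0,-0.101,0]]'

```text
time_s: 16.22
position: [0.4207, 0.25, 0.2008]
tool_rot: [[-0.563, 0.826, 0.005], [0.826, 0.563, -0.003], [-0.005, 0.002, -1.0]]
ft_force: [0.4, -0.5, -0.4]
grip_width: 0.0224
gripper_force: 97.9
```

Emit:
move_arm --jaw '[1.5,1.5,1.5,1.5,1.5,1.5,1.5,1.5,1.5,1.5,1.5,1.5]' --dp '[[0.33,0.3,0.13],[0.29,0.34,0.12],[0.26,0.36,0.13],[0.21,0.39,0.12],[0.17,0.42,0.13],[0.13,0.43,0.12],[0.07,0.43,0.13],[0.03,0.45,0.12],[-0.02,0.45,0.13],[-0.07,0.44,0.12],[-0.11,0.43,0.13],[-0.16,0.41,0.12]]' --turn '[[0,0,-0.109],[0,0,-0.109],[0,0,-0.109],[0,0,-0.109],[0,0,-0.109],[0,0,-0.109],[0,0,-0.109],[0,0,-0.109],[0,0,-0.109],[0,0,-0.109],[0,0,-0.109],[0,0,-0.109]]'

```text
time_s: 17.22
position: [0.4281, 0.3026, 0.1845]
tool_rot: [[-0.942, -0.335, -0.001], [-0.335, 0.942, -0.0], [0.001, -0.0, -1.0]]
ft_force: [-0.3, 0.1, -0.7]
grip_width: 0.0221
gripper_force: 97.9
```

Emit:
move_arm --jaw '[1.5,1.5,1.5,1.5,1.5,1.5,1.5,1.5,1.5,1.5,1.5,1.5]' --dp '[[-0.21,0.4,0.13],[-0.24,0.37,0.12],[-0.29,0.34,0.13],[-0.32,0.31,0.12],[-0.36,0.27,0.13],[-0.38,0.24,0.12],[-0.4,0.19,0.13],[-0.42,0.14,0.12],[-0.44,0.1,0.13],[-0.44,0.05,0.12],[-0.45,0,0.13],[-0.44,-0.05,0.12]]' --turn '[[0,0,-0.109],[0,0,-0.109],[0,0,-0.109],[0,0,-0.109],[0,0,-0.109],[0,0,-0.109],[0,0,-0.109],[0,0,-0.109],[0,0,-0.109],[0,0,-0.109],[0,0,-0.109],[0,0,-0.108]]'

```text
time_s: 18.22
position: [0.4357, 0.3556, 0.1695]
tool_rot: [[0.077, -0.997, -0.001], [-0.997, -0.077, -0.0], [0.0, 0.001, -1.0]]
ft_force: [-0.3, 0.8, -1.1]
grip_width: 0.022
gripper_force: 97.9
```

Emit:
move_arm --jaw '[1.5,1.5,1.5]' --dp '[[0,0,0],[0,0,0],[0,0,0]]' --turn '[[0,0,0],[0,0,0],[0,0,0]]'

```text
time_s: 18.47
position: [0.4356, 0.3554, 0.1698]
tool_rot: [[0.069, -0.998, -0.0], [-0.998, -0.069, -0.0], [0.0, 0.0, -1.0]]
ft_force: [-0.3, -0.2, -0.8]
grip_width: 0.0222
gripper_force: 97.9
```

```bash
python3 - <<'E'
from plan import *
p,Q=now();print(p,observe()['q'].round(1) if hasattr(observe()['q'],'round') else '')
TC=np.array(cams.calibration('wrist')['tool_from_camera'])
im,d=cams.get_image('wrist')
for a in cams.outline_of('wrist','brush')[:1]:
    vv,uu=np.nonzero(a['mask']);P=atd('wrist',np.c_[uu,vv],d,TC)
    for x in (-.02,0.01,.055):
        k=abs(P[:,0]-x)<.004;print(x,np.round(np.median(P[k],0),4))
    print('end row',vv.min())
rows((p,Q),[([.435,.356,.06],tool(94.2),2.5),([.435,.356,.0345],tool(94.2),.6)],1.5)
E
```

```text
[0.43560962 0.3553887  0.16980318] [  27.1   25.9   78.2   -0.    75.8 -156.8]
-0.02 [-0.0197  0.0003 -0.0245]
0.01 [ 0.0102 -0.0003 -0.0245]
0.055 [ 0.0551 -0.0007 -0.0245]
end row 117
10 rows; end [0.435  0.356  0.0345]
{"jaw": [1.5, 1.5, 1.5, 1.5, 1.5, 1.5, 1.5, 1.5, 1.5, 1.5], "dp": [[-0.01, 0.01, 2.2], [-0.02, 0.01, 2.19], [-0.01, 0.01, 2.2], [-0.01, 0.01, 2.19], [-0.02, 0.01, 2.2], [0.0, 0.0, 0.51], [0.0, 0.0, 0.51], [0.0, 0.0, 0.51], [0.0, 0.0, 0.51], [0.0, 0.0, 0.51]], "turn": [[0.0, -0.0, -0.001], [0.0, -0.0, -0.001], [0.0, -0.0, -0.001], [0.0, -0.0, -0.0], [0.0, -0.0, -0.001], [0.0, -0.0, -0.0], [0.0, -0.0, -0.0], [0.0, -0.0, -0.0], [0.0, -0.0, -0.0], [0.0, -0.0, -0.0]]}
```

Emit:
move_arm --jaw '[1.5,1.5,1.5,1.5,1.5,1.5,1.5,1.5,1.5,1.5,1.5,1.5]' --dp '[[0,0.01,2.2],[-0.02,0.01,2.19],[-0.01,0.01,2.2],[-0.01,0.01,2.19],[-0.02,0.01,2.2],[0,0,0.51],[0,0,0.51],[0,0,0.51],[0,0,0.5],[0,0,0.5],[0,0,0],[0,0,0]]' --turn '[[0,0,-0.001],[0,0,-0.001],[0,0,-0.001],[0,0,0],[0,0,-0.001],[0,0,0],[0,0,0],[0,0,0],[0,0,0],[0,0,0],[0,0,0],[0,0,0]]'

```text
time_s: 19.57
position: [0.4351, 0.3563, 0.035]
tool_rot: [[0.076, -0.997, 0.0], [-0.997, -0.076, 0.0], [-0.0, -0.0, -1.0]]
ft_force: [-0.4, -0.1, -0.1]
grip_width: 0.0226
gripper_force: 98.0
```

Just at contact; release slowly and rise.

Emit:
move_arm --jaw '[2.3,2.5,2.8,3.2,3.8,4.5,5,5,5,5,5,5]' --dp '[[0,0,0.04],[0,0,0],[0,0,0],[0,0,0],[0,0,0],[0,0,0],[0,0,0],[0,0,0],[0,0,0],[0,0,-0.5],[0,0,-1],[0,0,-2]]' --turn '[[0,0,0],[0,0,0],[0,0,0],[0,0,0],[0,0,0],[0,0,0],[0,0,0],[0,0,0],[0,0,0],[0,0,0],[0,0,0],[0,0,0]]' --force 20

```text
time_s: 20.57
position: [0.4342, 0.3558, 0.0689]
tool_rot: [[0.076, -0.997, -0.003], [-0.997, -0.076, -0.002], [0.001, 0.003, -1.0]]
ft_force: [0.9, 0.3, -1.0]
grip_width: 0.0501
gripper_force: 0.0
```

Emit:
move_arm --jaw '[5,5,5,5,5,5,5,5,5]' --dp '[[0,0,-3],[0,0,-3],[0,0,-3],[0,0,-3],[0,0,-2],[0,0,-1],[0,0,0],[0,0,0],[0,0,0]]' --turn '[[0,0,0],[0,0,0],[0,0,0],[0,0,0],[0,0,0],[0,0,0],[0,0,0],[0,0,0],[0,0,0]]'

```text
time_s: 21.32
position: [0.4346, 0.356, 0.2186]
tool_rot: [[0.076, -0.997, -0.001], [-0.997, -0.076, -0.001], [0.001, 0.001, -1.0]]
ft_force: [-0.1, 1.6, 0.7]
grip_width: 0.0501
gripper_force: 0.0
```

```bash
python3 - <<'E'
from plan import *
s=observe();print(s['time_s'],s['position'],s['ft_force'])
T=wristT();im,d=cams.get_image('wrist');cv2.imwrite('pics/w3.png',im[:,:,::-1])
vv,uu=np.nonzero(cams.outline_of('wrist','brush')[0]['mask']);P=atd('wrist',np.c_[uu,vv],d,T);B=P[(P[:,2]>.04)&(P[:,2]<.075)]
c=B.mean(0);w,V=np.linalg.eigh(np.cov(B[:,:2].T));a=V[:,1]*np.sign(V[1,1]);t=(B[:,:2]-c[:2])@a
print(np.degrees(np.arctan2(a[1],a[0])),c[:2]+a*t.min(),c[:2]+a*t.max(),np.median(B[:,2]))
im,d=cams.get_image('scene');vv,uu=np.mgrid[0:420,0:560];P=atd('scene',np.c_[uu.ravel(),vv.ravel()],d)
r=np.hypot(P[:,0]-.596,P[:,1]-.226);k=(r<.025)&(P[:,2]<.11)&(P[:,2]>.07);print('pan z',np.median(P[k,2]))
E
```

```text
21.3167 [0.4345722  0.35602473 0.21864871] [-0.07425108  1.55626924  0.7109607 ]
95.0928815485509 [0.44162381 0.28417863] [0.42396349 0.48233677] 0.05834520909494073
pan z 0.09379167264188731
```

View pics/w3.png

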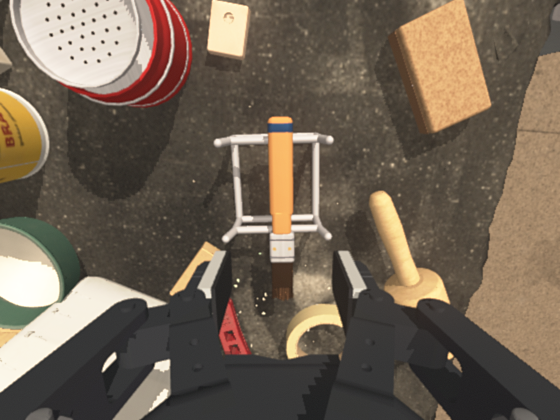

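The brush lies level across both wires as before (handle end at (281,120), bristles at (282,295)), and the pan is up.

```bash
python3 -c "
from rig import ticket
print(ticket.close_job())"
```

```text
the job is handed in; nothing more can be done
None
```

The job is done and handed in at about 21 s: pan pressed all the way down and sprung back up, mould cavity brushed in one pass from the closed end out to the notch, and brush laid back across both wires; no other object showed any shift in the pictures.

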